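# Stir the polishing bowl with the stick kept behind the spray can

### The arm

A 6-joint arm with a two-finger parallel gripper is mounted at the origin on the work surface. World frame = base frame: x ahead of the robot, y to its left, z up, the work surface at z = 0. Lengths are in m, angles in degrees, forces in N, time in s.
With the tool pointing down it reaches from about 0.3 to 0.75 m from the base axis. Payload 8.5 kg.
Tool frame: the origin (TCP) lies on the centre line of the jaws, within the pads' length; the fingertips stand 14 mm ahead of it and the grasp point (between the pads) lies 5 mm behind it; z points along the fingers, x is the direction in which the jaws open and shut, and the axes are right-handed (so a half turn about z gives the same grasp; the last joint's range is limited). The gripper opens to 85 mm and grips with 20 to 120 N. Pads are 22 mm wide; open, the fingers measure 114 mm over their backs; the gripper's body (76 mm by 85 mm) begins 54 mm behind the grasp point. The pads swing forward as they close: fully open they stand 13 mm farther back than shut.
Start: joints at [63.753, 21.807, 74.336, -0, 83.858, -12.336], TCP at [0.132, 0.534, 0.218] pointing down, gripper open.
Joint ranges: [-178.18, 178.18], [-50.72, 133.34], [12.68, 142.11], [-81.47, 261.47], [9.98, 163.14], [-165.26, 165.26]. Speed limits (degrees/s): [136.94, 136.94, 180, 180, 180, 180].

### API

Orientations are given as a 3x3 rotation matrix whose columns are the frame's x, y, z axes.
In Python, from rig import * gives the robot as it stands.
- The arm moves only by the shell command python3 -m crank 'ROWS' [FORCE]. ROWS is JSON, one flat list of numbers, 7 for each row, row after row: the turn, a rotation vector about the world's x, y, z in rad, then the shift along the world's x, y, z in m, then the opening in per cent of the stroke, from 0 (shut) to 100 (fully open). A call has 1 to 20 rows; each row shifts and turns the commanded pose from where the row before left it; what a row does not reach is not made up. A row lasts 1/10 s, in which the tool goes at most 50 mm and 8.59 degrees, less where a joint would pass 70% of its speed; a pose out of reach is approached as far as the arm can. A call is refused whole if a number of a shift passes 0.05 or a number of a turn 0.15, either way. A call with a gripper value outside its range is refused whole. The fingers move at their own pace and stop on an object; FORCE is the grip in N (left out, the last holds). Time passes only in rows, so rows that do not move let the fingers close. It gives the time, the measured TCP pose, the force and the opening at its end, in the units of the state.
- observe(): the state, without advancing time (a new reading comes with each control period).
- get_image(name): name is "scene" or "top"; returns a dict with "frame" (420x560x3 uint8, red, green, blue), "fov_y" (degrees; the focal length in pixels is half the picture's height over the tangent of half this angle, whatever the lens; pixels are square), "cx", "cy" (the principal point, pixels), "world_to_cam" (4x4, takes a point from world to camera coordinates). Camera axes: x right, y up, looking along -z (the intrinsics and any distortion apply to the point x, -y, -z); pixel columns grow to the right and rows downward; lengths in m; the calibration is good to about 2 mm. A picture is of the moment at which its call begins. There is no depth.
- close_job(): hands the job in, once; it reports no verdict.
The state is a dict: "time_s": time; "q": joint angles; "qvel": joint speeds; "joint_efforts": joint torques, N m; "position": TCP position; "tool_rot": TCP orientation; "ft_force": force on the tool from outside, world axes, zero at the start; "wrist_torque": the same for the moment, N m; "grip_width": finger opening in m.
Only numpy, scipy, OpenCV 4.12 (cv2) and the standard library are available. Lean on these libraries where they do the work, as an engineer would, in place of code of your own. Each camera call takes 0.05 s, during which the arm holds its last target. There are 200 camera calls.

### The job

Two brass caps are being burnished among ceramic stones in the steel bowl and need a stir: take the spray can from in front of the stirring stick and stand it out of the way, draw the wooden stick out of its pipe, and with the stick's thick end down among the stones stir round all sides of the bowl, about three times round, until most of the caps and stones have been pushed from where they lay. Then stand the stick back in its pipe, thick end down, and stand the spray can back where it was. Set things down rather than dropping them, keep the gripper out of the stones and the stones in the bowl, leave the bowl where it is, and do not disturb the other things on the bench.

Things in the scene. Friction and masses are not known exactly. Their poses are not given: they have to be found in the camera images.
- bowl: Heavy (2.6 kg), thick-bottomed, straight-sided plain steel bowl standing loose on the bench, not tied to any place: 154 mm across (a thin 160 mm band at the rim), 80 mm high, wall 5 mm, inside radius 72 mm, flat inner floor 12 mm above its underside. Origin: centre of the underside; z up. It stands left or right of the robot's centre line and the pipe holder on the other side.
- holder: Holder: short upright length of grey plastic drain pipe fixed to the bench, outer diameter 50 mm (54 mm at a collar near the top), inner diameter 44 mm, 85 mm high, inner floor 6 mm above the bench. Origin: centre of its foot; z up.
- stirrer: Turned light wooden stirring stick, 165 mm long, 0.06 kg, round: thick foot 26 mm diameter over the lowest 48 mm, tapering to a handle of 18 mm diameter from 62 mm up to the top. Starts upright and loose in the holder, foot down. Origin: centre of the foot's flat end; own z runs up the stick to the top of the handle.
- spray_can: Aerosol spray can, aluminium and white, 55 mm diameter, 0.33 kg, body 186 mm high; straight white cap of 51 mm diameter from 189 to 235 mm (its top). Stands upright and loose on the bench close in front of the holder (on the robot's side), so near that a gripper has no room at the stick. Origin: centre of its underside; z up.
- stone1_center (a point): Centre of a white ceramic polishing ball, 28 mm diameter, 28 g, smooth and slippery, loose on the bowl's floor.
- stone2_center (a point): Centre of a white ceramic polishing ball, 28 mm diameter, 28 g, smooth and slippery, loose on the bowl's floor.
- stone3_center (a point): Centre of a white ceramic polishing ball, 28 mm diameter, 28 g, smooth and slippery, loose on the bowl's floor.
- stone4_center (a point): Centre of a white ceramic polishing ball, 28 mm diameter, 28 g, smooth and slippery, loose on the bowl's floor.
- cap1: Brass hexagonal blanking cap, 28 mm across flats, 32 mm across corners, 22 mm high, 60 g, polished and slippery, loose on the bowl's floor. Origin: centre of its underside; z along its axis.
- cap2: Brass hexagonal blanking cap, 28 mm across flats, 32 mm across corners, 22 mm high, 60 g, polished and slippery, loose on the bowl's floor. Origin: centre of its underside; z along its axis.
- plant: Bystander: small grass plant in a white pot 74 mm across, 150 mm high over all. Origin: centre of the underside.
- cleaner: Bystander: white plastic bottle, 66 mm diameter, 190 mm high. Origin: centre of the underside.
- meter: Bystander: hand multimeter lying on its back, 150 x 75 mm, 48 mm high. Origin: centre of the underside; x along its length.
- driver: Bystander: screwdriver lying on the bench, 200 mm long, handle 26 mm thick. Origin: under the middle of its length; x along it.
- pump: Bystander: small white drain pump with a metal coil on top, body 66 mm diameter with a spout reaching 40 mm out along its x, 73 mm high. Origin: centre of the underside.
- grease_tin: Bystander, heavy, does not move: round tin 70 mm across, 58 mm high. Origin: centre of the underside.
- bit_block: Bystander, heavy, does not move: wooden block with driver bits standing in it, 50 (x) x 120 (y) mm, 61 mm high over the bits. Origin: centre of the underside.
- stone1: The ball of point stone1_center (its origin turns with it as it rolls: use the point).
- stone2: The ball of point stone2_center (its origin turns with it as it rolls: use the point).
- stone3: The ball of point stone3_center (its origin turns with it as it rolls: use the point).
- stone4: The ball of point stone4_center (its origin turns with it as it rolls: use the point).

How it is judged (in metres and radians):
On the way, in this order (a step that is already met when the one before it is completed fails the run):
1. the spray can stands upright on the bench, let go, at least 130 mm (centre to centre) from the holder (horizontal distance between spray_can and holder above 0.13 m and height (world z) of spray_can below 0.012 m and angle between spray_can's own z axis and vertical below 0.15 rad and contact force between the fingers and spray_can below 0.3 N), for 0.2 s.
2. the held stick's foot, within 26 mm of the bowl's inner floor, passes the +x side of the bowl (more than 18 mm off centre, within 18 mm of that axis) (z of stirrer in the frame of bowl below 0.038 m and contact force between the fingers and stirrer above 0.3 N and x of stirrer in the frame of bowl between 0.018 and 0.07 m and y of stirrer in the frame of bowl between -0.018 and 0.018 m).
3. the held stick's foot, within 26 mm of the bowl's inner floor, passes the -x side of the bowl (more than 18 mm off centre, within 18 mm of that axis) (z of stirrer in the frame of bowl below 0.038 m and contact force between the fingers and stirrer above 0.3 N and x of stirrer in the frame of bowl between -0.07 and -0.018 m and y of stirrer in the frame of bowl between -0.018 and 0.018 m).
4. the held stick's foot, within 26 mm of the bowl's inner floor, passes the +y side of the bowl (more than 18 mm off centre, within 18 mm of that axis) (z of stirrer in the frame of bowl below 0.038 m and contact force between the fingers and stirrer above 0.3 N and y of stirrer in the frame of bowl between 0.018 and 0.07 m and x of stirrer in the frame of bowl between -0.018 and 0.018 m).
5. the held stick's foot, within 26 mm of the bowl's inner floor, passes the -y side of the bowl (more than 18 mm off centre, within 18 mm of that axis) (z of stirrer in the frame of bowl below 0.038 m and contact force between the fingers and stirrer above 0.3 N and y of stirrer in the frame of bowl between -0.07 and -0.018 m and x of stirrer in the frame of bowl between -0.018 and 0.018 m).
6. the held stick's foot, within 26 mm of the bowl's inner floor, passes the +x side of the bowl (more than 18 mm off centre, within 18 mm of that axis) (all of step 2).
7. then, at any moment while the held foot is down in the bowl elsewhere than on that side, at least four of the six stones and caps lie more than 15 mm from where they started (z of stirrer in the frame of bowl below 0.038 m and contact force between the fingers and stirrer above 0.3 N and x of stirrer in the frame of bowl between -0.07 and 0.018 m and y of stirrer in the frame of bowl between -0.07 and 0.07 m and (distance of each of stone1_center, stone2_center, stone3_center, stone4_center from where it was at the start of the episode above 0.015 m or distance of each of stone1_center, stone2_center, stone3_center, cap1 from where it was at the start of the episode above 0.015 m or distance of each of stone1_center, stone2_center, stone3_center, cap2 from where it was at the start of the episode above 0.015 m or distance of each of stone1_center, stone2_center, stone4_center, cap1 from where it was at the start of the episode above 0.015 m or distance of each of stone1_center, stone2_center, stone4_center, cap2 from where it was at the start of the episode above 0.015 m or distance of each of stone1_center, stone2_center, cap1, cap2 from where it was at the start of the episode above 0.015 m or distance of each of stone1_center, stone3_center, stone4_center, cap1 from where it was at the start of the episode above 0.015 m or distance of each of stone1_center, stone3_center, stone4_center, cap2 from where it was at the start of the episode above 0.015 m or distance of each of stone1_center, stone3_center, cap1, cap2 from where it was at the start of the episode above 0.015 m or distance of each of stone1_center, stone4_center, cap1, cap2 from where it was at the start of the episode above 0.015 m or distance of each of stone2_center, stone3_center, stone4_center, cap1 from where it was at the start of the episode above 0.015 m or distance of each of stone2_center, stone3_center, stone4_center, cap2 from where it was at the start of the episode above 0.015 m or distance of each of stone2_center, stone3_center, cap1, cap2 from where it was at the start of the episode above 0.015 m or distance of each of stone2_center, stone4_center, cap1, cap2 from where it was at the start of the episode above 0.015 m or distance of each of stone3_center, stone4_center, cap1, cap2 from where it was at the start of the episode above 0.015 m)).
8. the stick stands in the pipe again, foot down, let go (horizontal distance between stirrer and holder below 0.02 m and z of stirrer in the frame of holder below 0.025 m and angle between stirrer's own z axis and vertical below 0.4 rad and contact force between the fingers and stirrer below 0.3 N), for 0.2 s.
At the end, for the whole second after the job is handed in: Stick stands in the pipe, foot within 20 mm of its axis and 25 mm of the bench, leaning under 0.4 rad; spray can upright within 30 mm of its start; bowl upright within 40 mm of its start, all stones and caps in it; other things within 30 mm of their starts; all let go and at rest (all of step 8 and linear speed of each of stirrer, spray_can below 0.03 m/s and distance of each of spray_can, plant, cleaner, meter, driver, pump from where it was at the start of the episode below 0.03 m and angle between each of spray_can, bowl's own z axis and vertical below 0.1 rad and contact force between the fingers and spray_can below 0.3 N and distance of bowl from where it was at the start of the episode below 0.04 m and horizontal distance between each of stone1_center, stone2_center, stone3_center, stone4_center, cap1, cap2 and bowl below 0.073 m and height (world z) of each of stone1_center, stone2_center, stone3_center, stone4_center, cap1, cap2 below 0.06 m); the robot touches nothing.
It fails at once if the fingers touch a stone or a brass cap (contact force between the fingers and stone1 above 0.5 N or contact force between the fingers and stone2 above 0.5 N or contact force between the fingers and stone3 above 0.5 N or contact force between the fingers and stone4 above 0.5 N or contact force between the fingers and cap1 above 0.5 N or contact force between the fingers and cap2 above 0.5 N).
It fails at once if a stone or cap leaves the bowl (horizontal distance between any of stone1_center, stone2_center, stone3_center, stone4_center, cap1, cap2 and bowl above 0.09 m).
It fails at once if another thing on the bench is moved over 30 mm or knocked over (distance of any of plant, cleaner, meter, driver, pump from where it was at the start of the episode above 0.03 m or angle between any of plant, cleaner, pump, meter's own z axis and vertical above 0.4 rad).
It fails at once if the spray can is tipped over 0.5 rad (angle between spray_can's own z axis and vertical above 0.5 rad).
It fails at once if the can or the stick is dropped (falls faster than 0.6 m/s out of the fingers) ((contact force between the fingers and spray_can below 0.1 N and linear speed of spray_can above 0.6 m/s) or (contact force between the fingers and stirrer below 0.1 N and linear speed of stirrer above 0.6 m/s)).
It also fails if it takes over 72 s, if anything falls off the work surface, if the arm or the gripper's body presses on something with over 40 N, if the wrist force passes 120 N, or if a joint passes its speed limit or range.

## Working session

There is one attempt and no reset: what is moved stays moved. The work goes in short steps, Python scripts to look and compute and a shell command to move; the robot and the scene stay as the last step left them, time stands still between calls to the robot, and variables do not carry over. Pictures are saved under pics/ and viewed, about 8 in all and at most 12, crops included, and the job is handed in when it is done.

```bash
mkdir -p pics; ls; python3 - <<'E'
from rig import *
import cv2
for n in ("scene","top"):
    d=get_image(n); cv2.imwrite(f"pics/{n}0.png",cv2.cvtColor(d["frame"],cv2.COLOR_RGB2BGR))
    print(n,d.keys(),d["fov_y"],d["cx"],d["cy"],d["world_to_cam"].round(4).tolist() if hasattr(d["world_to_cam"],'round') else d["world_to_cam"])
    print({k:v for k,v in d.items() if k not in("frame",)} .keys())
print(observe())
E
```

```text
pics
scene dict_keys(['frame', 'fov_y', 'cx', 'cy', 'world_to_cam']) 55.454967568678015 282.4843368926096 207.9109140188889 [[0.176, 0.9844, -0.0057, -0.0947], [-0.6794, 0.1256, 0.723, 0.3248], [0.7124, -0.1234, 0.6909, -1.4959], [0.0, 0.0, 0.0, 1.0]]
dict_keys(['fov_y', 'cx', 'cy', 'world_to_cam'])
top dict_keys(['frame', 'fov_y', 'cx', 'cy', 'world_to_cam']) 45.75190860890875 282.52922399111367 205.2509352695556 [[-0.0033, -1.0, 0.0016, 0.0002], [0.9987, -0.0033, 0.0502, -0.5372], [-0.0502, 0.0017, 0.9987, -1.1462], [0.0, 0.0, 0.0, 1.0]]
dict_keys(['fov_y', 'cx', 'cy', 'world_to_cam'])
{'time_s': 0.1, 'q': array([ 6.37530760e+01,  2.18368180e+01,  7.43774331e+01, -5.11886623e-04,
        8.38595884e+01, -1.23366194e+01]), 'qvel': array([-0.00689866, -0.05917626, -0.16039074,  0.0014046 , -0.07635517,
        0.07341353]), 'joint_efforts': array([ 3.26709494e-03, -4.49224234e+01, -2.31659281e+01, -1.91143217e-04,
        3.71061571e-03,  2.93372511e-05]), 'position': array([0.13210984, 0.53361559, 0.21739399]), 'tool_rot': array([[ 2.40401334e-01,  9.70673417e-01, -5.61966503e-04],
       [ 9.70672761e-01, -2.40401843e-01, -1.15979560e-03],
       [-1.26088054e-03, -2.66669168e-04, -9.99999170e-01]]), 'ft_force': array([-0.7483405 , -0.05168804, -0.56551648]), 'wrist_torque': array([-0.01381303,  0.01843711, -0.00963206]), 'grip_width': 0.0852708573793144}
```

View pics/scene0.png

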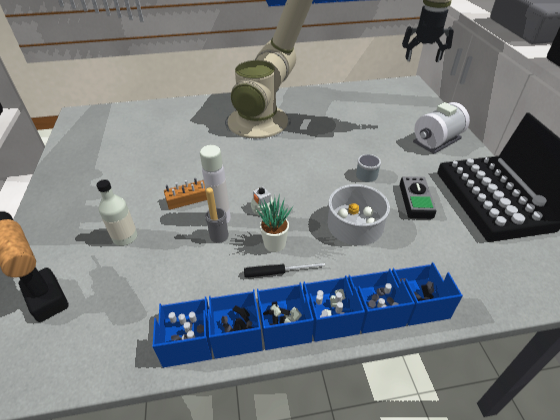

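View pics/top0.png

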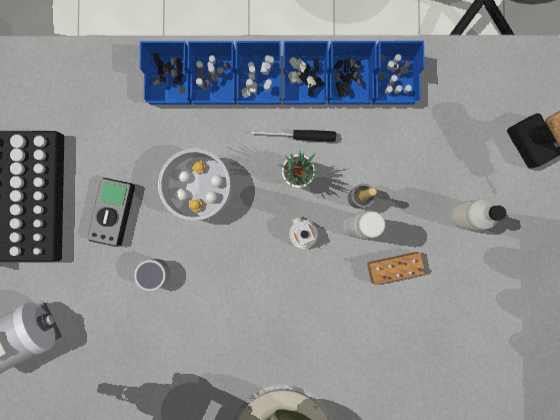

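The scene view shows the can (211,180) in front of the holder and stick (216,225), and the bowl at (358,213). In the top view the bowl is at (194,185), the holder at (363,196), the can's cap at (370,225), the pump at (303,234), the bit block at (397,268) and the plant at (298,170).

```bash
cat > h.py <<'E'
import numpy as np, cv2
from rig import *
def grab(n,save=None):
    d=get_image(n); d["f"]=210/np.tan(np.radians(d["fov_y"]/2)); d["W"]=np.array(d["world_to_cam"])
    d["bgr"]=cv2.cvtColor(d["frame"],cv2.COLOR_RGB2BGR); d["hsv"]=cv2.cvtColor(d["bgr"],cv2.COLOR_BGR2HSV)
    if save: cv2.imwrite(f"pics/{save}.png",d["bgr"])
    return d
def ray(d,u,v):
    R,t=d["W"][:3,:3],d["W"][:3,3]
    c=-R.T@t; r=R.T@np.array([(u-d["cx"])/d["f"],-(v-d["cy"])/d["f"],-1]); return c,r
def onz(d,u,v,z):
    c,r=ray(d,u,v); return (c+r*(z-c[2])/r[2]).round(4)
def proj(d,p):
    q=d["W"][:3,:3]@np.array(p)+d["W"][:3,3]; return np.array([d["cx"]-d["f"]*q[0]/q[2], d["cy"]+d["f"]*q[1]/q[2]]).round(1)
def blobs(d,box,lo,hi,amin=15):
    x0,y0,x1,y1=box; m=cv2.inRange(d["hsv"][y0:y1,x0:x1],np.array(lo),np.array(hi))
    n,_,s,c=cv2.connectedComponentsWithStats(m)
    return [(c[i]+[x0,y0],s[i]+[x0,y0,0,0,0]) for i in range(1,n) if s[i][4]>=amin]
def zcross(d1,p1,d2,p2):
    c1,r1=ray(d1,*p1);c2,r2=ray(d2,*p2)
    A=np.c_[r1,-r2]; k=np.linalg.lstsq(A,c2-c1,rcond=None)[0]
    a,b=c1+k[0]*r1,c2+k[1]*r2; return ((a+b)/2).round(4),np.linalg.norm(a-b).round(4)
E
python3 - <<'E'
from h import *
t=grab("top"); s=grab("scene")
def show(lbl,d,box,lo,hi,z,amin=15):
    for c,st in blobs(d,box,lo,hi,amin): print(lbl,c.round(1),st,onz(d,*c,z))
show("cap",t,(345,200,400,245),(0,0,205),(180,40,255),.235)
show("stick",t,(355,180,385,210),(8,60,120),(28,255,255),.17,8)
show("brass",t,(160,150,230,220),(10,110,100),(30,255,255),.034)
show("balls",t,(165,155,225,215),(0,0,190),(180,50,255),.045)
show("capS",s,(190,135,230,180),(0,0,190),(180,60,255),.235)
show("stickS",s,(200,180,222,245),(8,60,120),(28,255,255),.17,8)
# enlarged crops
a=cv2.resize(t["bgr"][150:290,330:490],None,fx=4,fy=4,interpolation=cv2.INTER_CUBIC)
b=cv2.resize(t["bgr"][140:230,150:240],None,fx=6,fy=6,interpolation=cv2.INTER_CUBIC)
a=cv2.resize(a,(640,560));c=np.zeros((560,800,3),np.uint8)
cv2.imwrite("pics/a1.png",a)
g=cv2.cvtColor(t["bgr"],cv2.COLOR_BGR2GRAY)
for box,r in(((150,140,240,230),(28,42)),((120,250,180,300),(10,22)),((340,180,385,215),(8,16)),((345,200,400,250),(9,17))):
    x0,y0,x1,y1=box
    h=cv2.HoughCircles(cv2.resize(g[y0:y1,x0:x1],None,fx=4,fy=4,interpolation=cv2.INTER_CUBIC),cv2.HOUGH_GRADIENT,1,200,param1=120,param2=20,minRadius=4*r[0],maxRadius=4*r[1])
    if h is not None: q=h[0][0]/4; print(box,q[0]+x0,q[1]+y0,q[2], onz(t,q[0]+x0,q[1]+y0,.08))
print("f",t["f"],s["f"])
for n,u,v,z in(("pump",303,232,.06),("plantpot",298,178,.07),("bit",397,268,.03),("tin",151,275,.058),("cleanertop",496,213,.19)): print(n,onz(t,u,v,z))
E
```

```text
cap [371.6 224. ] [360 213  24  23 443] [ 0.4903 -0.1687  0.235 ]
stick [367.5 192.8] [359 187  18  14 137] [ 0.5539 -0.1728  0.17  ]
brass [198.4 166.6] [192 161  14  12 127] [0.6257 0.1913 0.034 ]
brass [195.3 204.8] [189 199  14  13 127] [0.5379 0.198  0.034 ]
balls [219.1 162.5] [210 155  15  18  54] [0.6334 0.1426 0.045 ]
balls [167.6 162.2] [165 158   7  10  19] [0.6345 0.2598 0.045 ]
balls [214.1 167.6] [211 161   7  13  25] [0.6218 0.1538 0.045 ]
balls [182.8 175.9] [179 172   8   9  50] [0.6032 0.2249 0.045 ]
balls [193.7 184.8] [186 171  15  25 161] [0.5827 0.2    0.045 ]
balls [214.3 179.7] [211 173   8  12  62] [0.5943 0.1533 0.045 ]
balls [180.2 193.7] [177 189   7  10  48] [0.5626 0.2304 0.045 ]
balls [209. 196.] [206 192   7   9  55] [0.5571 0.1652 0.045 ]
balls [217.  207.1] [207 196  18  19  74] [0.5319 0.1471 0.045 ]
balls [170.4 209.3] [165 202  14  13  41] [0.5271 0.2525 0.045 ]
capS [210.  150.5] [200 144  21  13 198] [ 0.4938 -0.1678  0.235 ]
stickS [209.6 198.8] [200 180  18  40 243] [ 0.594  -0.1818  0.17  ]
(150, 140, 240, 230) 193.625 184.375 36.175 [0.5804 0.194  0.08  ]
(120, 250, 180, 300) 149.625 275.375 13.325 [0.3817 0.2888 0.08  ]
(340, 180, 385, 215) 363.625 195.375 9.975 [ 0.555  -0.1798  0.08  ]
(345, 200, 400, 250) 371.875 224.625 12.775 [ 0.4906 -0.1972  0.08  ]
f 497.72225224761524 399.52529355508875
pump [ 0.4749 -0.0469  0.06  ]
plantpot [ 0.5949 -0.0361  0.07  ]
bit [ 0.392  -0.2624  0.03  ]
tin [0.3806 0.2915 0.058 ]
cleanertop [ 0.5116 -0.4228  0.19  ]
```

View pics/a1.png

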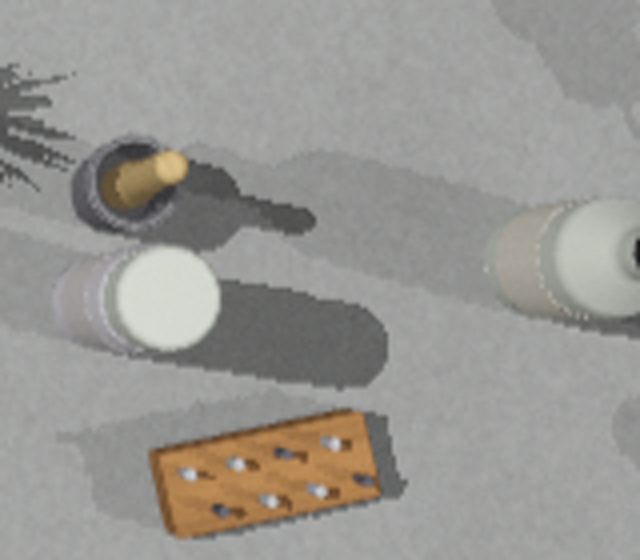

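The crop shows the cap top at (371.8,224.5), the stick top at (372.7,191.2) and the pipe rim centre near (362.7,195). The can is therefore at about (0.492,-0.168) and the pipe at (0.555,-0.179). The bowl is at (0.580,0.194), with all six pieces about 40 mm off its centre. I'm moving above the can now.

```bash
python3 -m crank '[0,0,0.1215,0,0,0.04,100, 0,0,0.1215,0,0,0.04,100, 0,0,0,0.02,-0.039,0,100, 0,0,0,0.02,-0.039,0,100, 0,0,0,0.02,-0.039,0,100, 0,0,0,0.02,-0.039,0,100, 0,0,0,0.02,-0.039,0,100, 0,0,0,0.02,-0.039,0,100, 0,0,0,0.02,-0.039,0,100, 0,0,0,0.02,-0.039,0,100, 0,0,0,0.02,-0.039,0,100, 0,0,0,0.02,-0.039,0,100, 0,0,0,0.02,-0.039,0,100, 0,0,0,0.02,-0.039,0,100, 0,0,0,0.02,-0.039,0,100, 0,0,0,0.02,-0.039,0,100, 0,0,0,0.02,-0.039,0,100, 0,0,0,0.02,-0.039,0,100, 0,0,0,0.02,-0.039,0,100, 0,0,0,0.02,-0.039,0,100]' 40; python3 -c "
from h import *
t=grab('top');s=grab('scene','s1')
print(observe()['position'],observe()['tool_rot'].round(3).tolist())
for r in [(371.8,224.5)]: print(onz(t,*r,.235))
print('stick top',onz(t,372.7,191.2,.171),'pipe rim',onz(t,362.7,195,.083))
print('holder foot proj',proj(s,(.555,-.179,.085)),proj(s,(.492,-.168,.235)))
"
```

```text
time_s: 2.2
position: [0.4927, -0.17, 0.2978]
tool_rot: [[0.0, 1.0, -0.0], [1.0, -0.0, 0.0], [0.0, -0.0, -1.0]]
ft_force: [0.6, 0.4, 0.6]
grip_width: 0.0857
[ 0.49344201 -0.17219812  0.29626165] [[0.004, 1.0, -0.002], [1.0, -0.004, 0.0], [0.0, -0.002, -1.0]]
[ 0.4892 -0.169   0.235 ]
stick top [ 0.557  -0.1832  0.171 ] pipe rim [ 0.5556 -0.1773  0.083 ]
holder foot proj [214.4 213.1] [209.9 150.1]
```

```bash
python3 -m crank '[0,0,0,0,0.001,-0.03,100, 0,0,0,0,0,-0.03,100, 0,0,0,0,0,-0.02,100, 0,0,0,0,0,-0.01,100, 0,0,0,0,0,0,55, 0,0,0,0,0,0,45, 0,0,0,0,0,0,45, 0,0,0,0,0,0,45, 0,0,0,0,0,0,45, 0,0,0,0,0,0,45]' 50
```

```text
time_s: 3.3
position: [0.493, -0.1676, 0.2098]
tool_rot: [[-0.0, 1.0, 0.003], [1.0, 0.0, -0.002], [-0.002, 0.003, -1.0]]
ft_force: [0.4, 0.2, 6.5]
grip_width: 0.0476
```

```bash
python3 -m crank '[0,0,0,0,0,0.005,45, 0,0,0,0,0,0.01,45, 0,0,0,0,0,0.015,45, 0,0,0,0,0,0,45]'; python3 -c "
from h import *
s=grab('scene');print(observe()['position'])
cv2.imwrite('pics/s2.png',cv2.resize(s['bgr'][100:260,120:300],None,fx=4,fy=4,interpolation=cv2.INTER_CUBIC)[:600,:720])
"
```

```text
time_s: 3.7
position: [0.4929, -0.1675, 0.2401]
tool_rot: [[-0.0, 1.0, 0.003], [1.0, 0.0, -0.002], [-0.002, 0.003, -1.0]]
ft_force: [0.5, -0.1, -3.7]
grip_width: 0.0481
[ 0.49250304 -0.16729003  0.2387934 ]
```

View pics/s2.png

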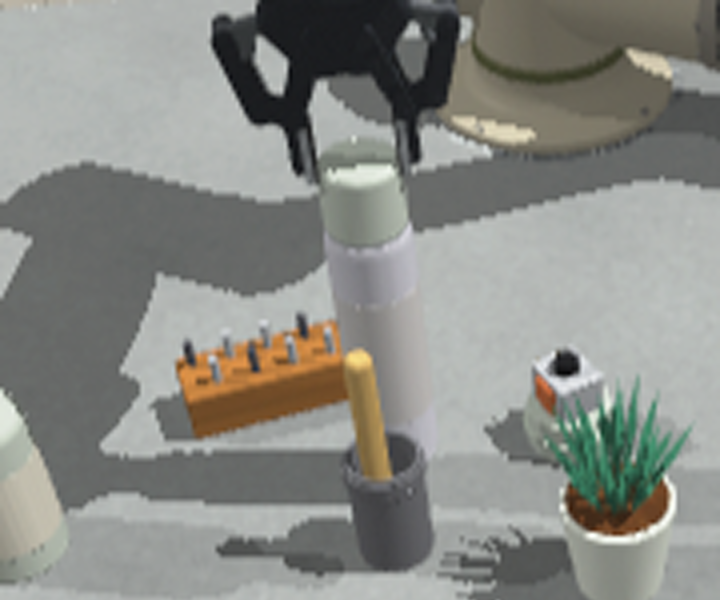

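The can hangs straight in the jaws: cap at crop (360,200), clear of the stick (358,360). I'm setting it down at about (0.40,-0.12).

```bash
python3 -m crank '[0,0,0,-0.01,0.005,0,45, 0,0,0,-0.02,0.01,0,45, 0,0,0,-0.02,0.01,0,45, 0,0,0,-0.02,0.01,0,45, 0,0,0,-0.015,0.01,0,45, 0,0,0,-0.005,0.005,0,45, 0,0,0,0,0,-0.015,45, 0,0,0,0,0,-0.01,45, 0,0,0,0,0,-0.004,45, 0,0,0,0,0,-0.001,45, 0,0,0,0,0,0,60, 0,0,0,0,0,0,80, 0,0,0,0,0,0,100, 0,0,0,0,0,0,100, 0,0,0,0,0,0.02,100, 0,0,0,0,0,0.03,100, 0,0,0,0,0,0.03,100]'; python3 -c "
from h import *
t=grab('top','t3');print(observe()['position'])
"
```

```text
time_s: 5.45
position: [0.402, -0.117, 0.2887]
tool_rot: [[-0.0, 1.0, -0.001], [1.0, 0.0, 0.001], [0.001, -0.001, -1.0]]
ft_force: [0.9, 0.4, 0.3]
grip_width: 0.0854
[ 0.40342461 -0.11786886  0.29344617]
```

View pics/t3.png

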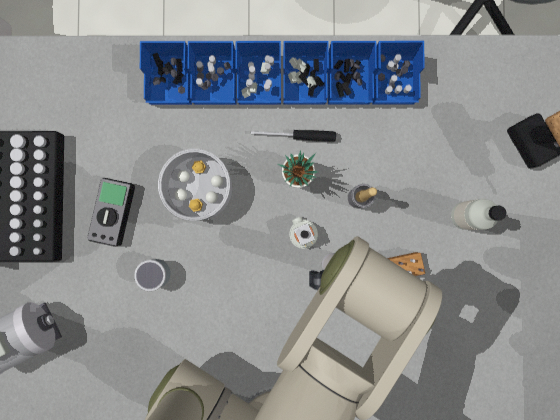

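The stick is now free: its top is at (372,192) and the pipe at (363,196). The can stands hidden under the arm. Next I'm measuring the stick's axis from both views.

```bash
cat > ax.py <<'E'
from h import *
def axis(boxes):
    N=[];C=[]
    for n in("top","scene"):
        d=grab(n);x0,y0,x1,y1=boxes[n]
        m=cv2.inRange(d["hsv"][y0:y1,x0:x1],np.array((8,60,60)),np.array((28,255,255)))
        k,l,s,_=cv2.connectedComponentsWithStats(m);i=1+np.argmax(s[1:,4]);yy,xx=np.where(l==i)
        vx,vy,px,py=cv2.fitLine(np.c_[xx+x0,yy+y0].astype(np.float32),cv2.DIST_L2,0,.01,.01).ravel()
        c,r1=ray(d,px,py);_,r2=ray(d,px+10*vx,py+10*vy);nn=np.cross(r1,r2);N.append(nn/np.linalg.norm(nn));C.append(c)
        print(n,len(xx),(px,py),(vx,vy),s[i]+[x0,y0,0,0,0])
    A=np.array(N)[:,:2]
    for z in(.02,.085,.145,.171): print(z,np.linalg.solve(A,[N[i]@C[i]-N[i][2]*z for i in(0,1)]).round(4))
E
python3 -c "
from ax import *
axis({'top':(352,180,388,212),'scene':(198,176,230,225)})"
```

```text
top 207 (np.float32(365.34784), np.float32(194.09178)) (np.float32(0.9220121), np.float32(-0.3871611)) [355 187  22  15 207]
scene 397 (np.float32(207.50882), np.float32(198.8539)) (np.float32(0.40179402), np.float32(0.91573006)) [198 181  20  39 397]
0.02 [ 0.5521 -0.1697]
0.085 [ 0.5564 -0.1802]
0.145 [ 0.5603 -0.19  ]
0.171 [ 0.562  -0.1942]
```

```bash
python3 -c "
from ax import *
axis({'top':(352,180,388,212),'scene':(205,187,230,225)})"
```

```text
top 206 (np.float32(365.39807), np.float32(194.07767)) (np.float32(0.921066), np.float32(-0.38940653)) [355 187  22  15 206]
scene 263 (np.float32(210.84792), np.float32(202.6464)) (np.float32(0.21241152), np.float32(0.9771803)) [205 187  13  33 263]
0.02 [ 0.5564 -0.1802]
0.085 [ 0.5571 -0.182 ]
0.145 [ 0.5577 -0.1836]
0.171 [ 0.5579 -0.1844]
```

```bash
python3 -m crank '[0,0,0,0.015,-0.006,0,80, 0,0,0,0.03,-0.013,0,60, 0,0,0,0.035,-0.015,0,60, 0,0,0,0.035,-0.015,0,60, 0,0,0,0.03,-0.012,0,60, 0,0,0,0.01,-0.005,0,60, 0,0,0,0,0,-0.02,60, 0,0,0,0,0,-0.03,60, 0,0,0,0,0,-0.03,60, 0,0,0,0,0,0,60]'
```

```text
time_s: 6.7
position: [0.5553, -0.1821, 0.2029]
tool_rot: [[-0.0, 1.0, -0.009], [1.0, 0.0, 0.005], [0.005, -0.009, -1.0]]
ft_force: [0.4, 0.4, 0.1]
grip_width: 0.051
```

```bash
python3 -m crank '[-0.005,-0.009,0,0.002,-0.001,-0.02,60, 0,0,0,0,0,-0.025,60, 0,0,0,0,0,-0.02,60, 0,0,0,0,0,-0.003,60, 0,0,0,0,0,0,60]'; python3 -c "
from ax import *
s=grab('scene');print(observe()['position'],observe()['tool_rot'].round(3).tolist())
cv2.imwrite('pics/s3.png',cv2.resize(s['bgr'][110:260,130:300],None,fx=4,fy=4,interpolation=cv2.INTER_CUBIC))
"
```

```text
time_s: 7.2
position: [0.5595, -0.1843, 0.1406]
tool_rot: [[-0.0, 1.0, 0.009], [1.0, 0.0, -0.005], [-0.005, 0.009, -1.0]]
ft_force: [0.5, -1.0, 0.6]
grip_width: 0.0512
[ 0.55975572 -0.1844521   0.14120182] [[-0.0, 1.0, 0.01], [1.0, 0.0, -0.006], [-0.006, 0.01, -1.0]]
```

View pics/s3.png

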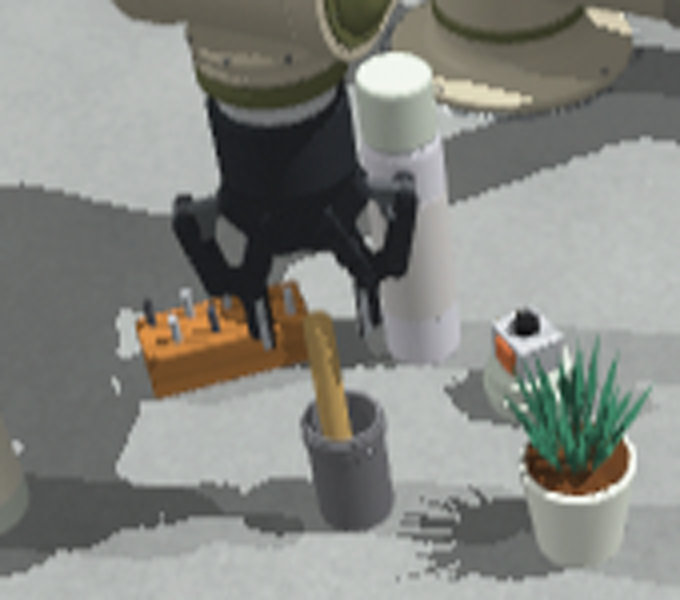

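```bash
python3 -m crank '[0.005,0.009,0,-0.002,0.001,0,60, 0,0,0,0,0,0,60, 0,0,0,0,0,0,60]'; python3 -c "
from ax import *
s=grab('scene');o=observe();print(o['position'],o['tool_rot'][:,2].round(4),o['q'].round(2),o['qvel'].round(2))
for p in [(.5577,-.158,.13),(.5577,-.21,.13),(.5577,-.1836,.171),(.5571,-.182,.085),(.5555,-.178,.085)]: print(p,((proj(s,p)-[130,110])*4).round(0))
axis({'top':(352,180,388,212),'scene':(204,187,222,222)})
"
```

```text
time_s: 7.55
position: [0.5574, -0.1832, 0.1406]
tool_rot: [[-0.0, 1.0, 0.001], [1.0, 0.0, -0.001], [-0.001, 0.001, -1.0]]
ft_force: [0.5, 0.5, -0.3]
grip_width: 0.0516
[ 0.55736802 -0.18322401  0.14039826] [ 7.e-04 -4.e-04 -1.e+00] [ -29.75   29.09   75.52   -0.     75.35 -119.76] [ 0.02  0.19  0.24 -0.01 -0.06 -0.03]
(0.5577, -0.158, 0.13) [363. 359.]
(0.5577, -0.21, 0.13) [278. 370.]
(0.5577, -0.1836, 0.171) [312. 314.]
(0.5571, -0.182, 0.085) [333. 415.]
(0.5555, -0.178, 0.085) [339. 413.]
top 11 (np.float32(365.0), np.float32(199.18182)) (np.float32(0.85442424), np.float32(-0.519576)) [363 198   5   4  11]
scene 271 (np.float32(210.46863), np.float32(202.4022)) (np.float32(0.2463319), np.float32(0.96918553)) [204 187  14  33 271]
0.02 [ 0.5426 -0.18  ]
0.085 [ 0.5469 -0.183 ]
0.145 [ 0.5509 -0.1857]
0.171 [ 0.5526 -0.1869]
```

```bash
python3 -m crank '[0,0,0,0,0,0,40, 0,0,0,0,0,0,15, 0,0,0,0,0,0,10, 0,0,0,0,0,0,10, 0,0,0,0,0,0,10, 0,0,0,0,0,0,10]' 70
```

```text
time_s: 8.3
position: [0.5574, -0.1832, 0.1402]
tool_rot: [[-0.0, 1.0, 0.001], [1.0, 0.0, -0.0], [-0.0, 0.001, -1.0]]
ft_force: [0.1, -0.2, 4.3]
grip_width: 0.0147
```

```bash
python3 -m crank '[0,0,0,0,0,0.01,10, 0,0,0,0,0,0.02,10, 0,0,0,0,0,0.03,10, 0,0,0,0,0,0.03,10, 0,0,0,0,0,0.03,10, 0,0,0,0,0,0.03,10, 0,0,0,0,0,0.03,10, 0,0,0,0,0,0,10, 0,0,0,0,0,0,10]'; python3 -c "
from ax import *
s=grab('scene');o=observe();print(o['position'],o['tool_rot'].round(4).tolist())
cv2.imwrite('pics/s4.png',cv2.resize(s['bgr'][60:260,150:420],None,fx=2.9,fy=2.9,interpolation=cv2.INTER_CUBIC))
"
```

```text
time_s: 9.2
position: [0.5571, -0.183, 0.3201]
tool_rot: [[-0.0, 1.0, 0.0], [1.0, 0.0, -0.0], [-0.0, 0.0, -1.0]]
ft_force: [0.4, 0.4, -1.7]
grip_width: 0.0146
[ 0.55688124 -0.18296035  0.31908031] [[-0.0002, 1.0, -0.0016], [1.0, 0.0002, 0.0009], [0.0009, -0.0016, -1.0]]
```

View pics/s4.png

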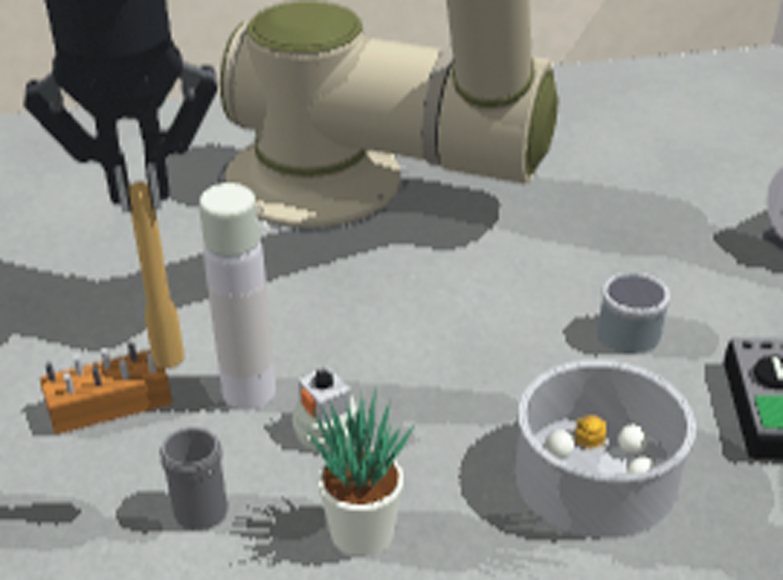

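```bash
python3 -c "
from h import *
s=grab('scene')
for z in(.170,.178,.186,.194,.234,.351): p=proj(s,(.557,-.183,z)); print(z,p,((p-[150,60])*2.9).round(0))
for a in range(0,360,45):
    p=proj(s,(.5804+.08*np.cos(np.radians(a)),.194+.08*np.sin(np.radians(a)),.08)); print(a,((p-[150,60])*2.9).round(0))
m=cv2.inRange(s['hsv'][150:200,195:225],np.array((8,60,60)),np.array((28,255,255)))
for r in range(20,40): x=np.where(m[r])[0]; print(150+r,x.min()+195 if len(x) else None,x.max()+195 if len(x) else None,len(x),end=' | ')
"
```

```text
0.17 [208.4 188.6] [169. 373.]
0.178 [208.  186.1] [168. 366.]
0.186 [207.5 183.5] [167. 358.]
0.194 [207.1 180.9] [166. 351.]
0.234 [204.7 167.5] [159. 312.]
0.351 [196.8 123. ] [136. 183.]
0 [631. 478.]
45 [684. 450.]
90 [686. 404.]
135 [641. 367.]
180 [577. 359.]
225 [525. 382.]
270 [517. 426.]
315 [560. 467.]
170 200 211 12 | 171 200 211 12 | 172 200 211 12 | 173 201 211 11 | 174 201 211 11 | 175 201 212 12 | 176 201 212 12 | 177 202 212 11 | 178 202 212 11 | 179 202 212 11 | 180 202 212 11 | 181 199 213 15 | 182 197 213 16 | 183 197 212 14 | 184 195 212 16 | 185 195 211 15 | 186 195 210 13 | 187 195 206 10 | 188 195 206 12 | 189 195 207 13 |
```

The stick hangs vertical, with its foot at scene pixel (207,186), so foot z is about 0.186. The projected bowl rim matches the picture. I'm carrying the stick over to the bowl's centre and partway down.

```bash
python3 -m crank '[0,0,0,0.001,0.015,0,10, 0,0,0,0.002,0.03,0,10, 0,0,0,0.002,0.036,0,10, 0,0,0,0.002,0.036,0,10, 0,0,0,0.002,0.036,0,10, 0,0,0,0.002,0.036,0,10, 0,0,0,0.002,0.036,0,10, 0,0,0,0.002,0.036,0,10, 0,0,0,0.002,0.036,0,10, 0,0,0,0.002,0.036,0,10, 0,0,0,0.002,0.03,0,10, 0,0,0,0.002,0.015,0,10, 0,0,0,0,0,-0.02,10, 0,0,0,0,0,-0.03,10, 0,0,0,0,0,-0.02,10, 0,0,0,0,0,0,10, 0,0,0,0,0,0,10]'; python3 -c "
from h import *
s=grab('scene');t=grab('top');o=observe();print(o['position'],o['tool_rot'].round(3).tolist())
a=cv2.resize(s['bgr'][130:250,310:410],None,fx=4,fy=4,interpolation=cv2.INTER_CUBIC)
b=cv2.resize(t['bgr'][130:250,150:250],None,fx=4,fy=4,interpolation=cv2.INTER_CUBIC)
cv2.imwrite('pics/s5.png',np.hstack([a,b]))
for z in(.07,.08,.1,.12): print(proj(s,(o['position'][0],o['position'][1],z)))
"
```

```text
time_s: 11.0
position: [0.5803, 0.1948, 0.2505]
tool_rot: [[0.0, 1.0, 0.0], [1.0, -0.0, -0.0], [-0.0, 0.0, -1.0]]
ft_force: [0.5, -0.4, -0.3]
grip_width: 0.0149
[0.58068596 0.19480202 0.25140374] [[0.0, 1.0, 0.002], [1.0, -0.0, 0.0], [0.0, 0.002, -1.0]]
[357.6 205.9]
[358.  203.1]
[359.  197.5]
[360.  191.7]
```

View pics/s5.png

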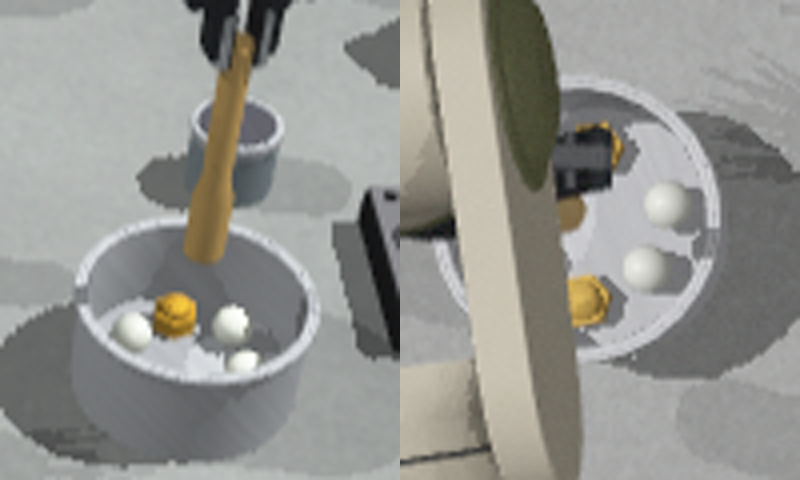

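Left crop: the foot (205,255) hangs over the clear middle. Right crop: the stick sits between the caps (600,150) and (585,300). I'm lowering it in the centre, then moving out through the gap at about −37°.

```bash
python3 -m crank '[0,0,0,0,0,-0.02,10, 0,0,0,0,0,-0.025,10, 0,0,0,0,0,-0.025,10, 0,0,0,0,0,-0.016,10, 0,0,0,0,0,-0.01,10, 0,0,0,0,0,0,10, 0,0,0,0.006,-0.0045,0,10, 0,0,0,0.0075,-0.0055,0,10, 0,0,0,0.0075,-0.006,0,10, 0,0,0,0.008,-0.006,0,10, 0,0,0,0.0053,0.01,0,10, 0,0,0,0.002,0.0111,0,10, 0,0,0,-0.0016,0.0112,0,10, 0,0,0,-0.005,0.0102,0,10, 0,0,0,0,0,0,10]' 100; python3 -c "
from h import *
t=grab('top');o=observe();print(o['position'],o['tool_rot'][:,2].round(3),o['ft_force'].round(1))"
```

```text
time_s: 12.6
position: [0.6085, 0.2175, 0.1538]
tool_rot: [[-0.003, 1.0, -0.001], [1.0, 0.003, 0.0], [0.0, -0.001, -1.0]]
ft_force: [-2.1, -0.9, -1.1]
grip_width: 0.0137
[0.60901192 0.21661079 0.15388037] [-0.001  0.    -1.   ] [-1.2 -1.  -0.8]
```

```bash
python3 -m crank '[0,0,0,-0.0078,0.0081,0,10, 0,0,0,-0.01,0.0053,0,10, 0,0,0,-0.0111,0.002,0,10, 0,0,0,-0.0112,-0.0016,0,10, 0,0,0,-0.0102,-0.005,0,10, 0,0,0,-0.0081,-0.0078,0,10, 0,0,0,-0.0053,-0.01,0,10, 0,0,0,-0.002,-0.0111,0,10, 0,0,0,0.0016,-0.0112,0,10, 0,0,0,0.005,-0.0102,0,10, 0,0,0,0.0078,-0.0081,0,10, 0,0,0,0.01,-0.0053,0,10, 0,0,0,0.0111,-0.002,0,10, 0,0,0,0.0112,0.0016,0,10, 0,0,0,0.0102,0.005,0,10, 0,0,0,0.0081,0.0078,0,10, 0,0,0,0.0053,0.01,0,10, 0,0,0,0.002,0.0111,0,10, 0,0,0,-0.0016,0.0112,0,10, 0,0,0,-0.005,0.0102,0,10]'; python3 -c "
from h import *
s=grab('scene');o=observe();p=o['position'];print(p,o['tool_rot'].round(3).tolist(),o['ft_force'].round(1))
a=cv2.resize(s['bgr'][130:250,300:420],None,fx=4,fy=4,interpolation=cv2.INTER_CUBIC);cv2.imwrite('pics/s6.png',a)
print([((proj(s,(p[0],p[1],z))-[300,130])*4).round() for z in(.02,.08,.14)])"
```

```text
time_s: 14.65
position: [0.6093, 0.2157, 0.1536]
tool_rot: [[-0.0, 1.0, -0.002], [1.0, 0.0, -0.002], [-0.002, -0.002, -1.0]]
ft_force: [-3.1, -2.9, -0.5]
grip_width: 0.0135
[0.6080122  0.21735924 0.15367391] [[-0.002, 1.0, -0.002], [1.0, 0.002, -0.001], [-0.001, -0.002, -1.0]] [-2.5 -0.9 -0.7]
[array([266., 381.]), array([279., 316.]), array([293., 247.])]
```

View pics/s6.png

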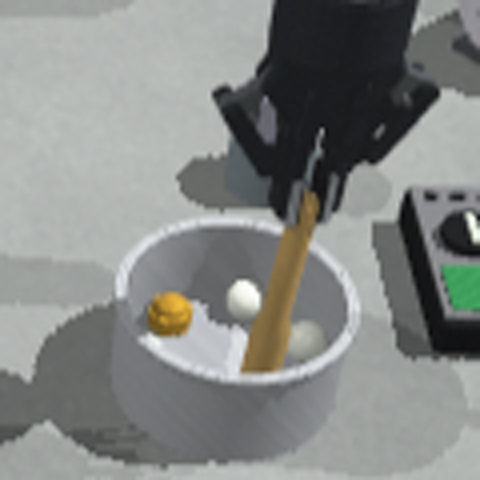

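The stones have shifted (ball (243,300), cap (170,315)), the stick is upright in the jaws and the bowl hasn't moved. Two more laps follow.

```bash
L='';python3 -m crank '[0,0,0,-0.0078,0.0081,0,10, 0,0,0,-0.01,0.0053,0,10, 0,0,0,-0.0111,0.002,0,10, 0,0,0,-0.0112,-0.0016,0,10, 0,0,0,-0.0102,-0.005,0,10, 0,0,0,-0.0081,-0.0078,0,10, 0,0,0,-0.0053,-0.01,0,10, 0,0,0,-0.002,-0.0111,0,10, 0,0,0,0.0016,-0.0112,0,10, 0,0,0,0.005,-0.0102,0,10, 0,0,0,0.0078,-0.0081,0,10, 0,0,0,0.01,-0.0053,0,10, 0,0,0,0.0111,-0.002,0,10, 0,0,0,0.0112,0.0016,0,10, 0,0,0,0.0102,0.005,0,10, 0,0,0,0.0081,0.0078,0,10, 0,0,0,0.0053,0.01,0,10, 0,0,0,0.002,0.0111,0,10, 0,0,0,-0.0016,0.0112,0,10, 0,0,0,-0.005,0.0102,0,10]'
python3 -m crank '[0,0,0,-0.0078,0.0081,0,10, 0,0,0,-0.01,0.0053,0,10, 0,0,0,-0.0111,0.002,0,10, 0,0,0,-0.0112,-0.0016,0,10, 0,0,0,-0.0102,-0.005,0,10, 0,0,0,-0.0081,-0.0078,0,10, 0,0,0,-0.0053,-0.01,0,10, 0,0,0,-0.002,-0.0111,0,10, 0,0,0,0.0016,-0.0112,0,10, 0,0,0,0.005,-0.0102,0,10, 0,0,0,0.0078,-0.0081,0,10, 0,0,0,0.01,-0.0053,0,10, 0,0,0,0.0111,-0.002,0,10, 0,0,0,0.0112,0.0016,0,10, 0,0,0,0.0102,0.005,0,10, 0,0,0,0.0081,0.0078,0,10, 0,0,0,0.0053,0.01,0,10, 0,0,0,0.002,0.0111,0,10, 0,0,0,-0.0016,0.0112,0,10, 0,0,0,-0.005,0.0102,0,10]'; python3 -c "
from h import *
t=grab('top')
o=observe();print(o['position'],o['tool_rot'].round(3).tolist(),o['ft_force'].round(1))"
```

```text
time_s: 16.7
position: [0.6097, 0.216, 0.1538]
tool_rot: [[-0.0, 1.0, -0.0], [1.0, 0.0, -0.001], [-0.001, -0.0, -1.0]]
ft_force: [-1.3, -1.9, 0.1]
grip_width: 0.0137
time_s: 18.7
position: [0.6098, 0.2163, 0.1538]
tool_rot: [[-0.001, 1.0, 0.0], [1.0, 0.001, -0.0], [-0.0, 0.0, -1.0]]
ft_force: [-0.3, 0.9, -0.5]
grip_width: 0.0135
[0.60867517 0.21786941 0.15400048] [[-0.002, 1.0, -0.0], [1.0, 0.002, 0.0], [0.0, -0.0, -1.0]] [-1.7  1.1 -1.1]
```

```bash
python3 -m crank '[0,0,0,-0.006,-0.004,0,10, 0,0,0,-0.008,-0.006,0.01,10, 0,0,0,-0.008,-0.006,0.02,10, 0,0,0,0,0,0.03,10, 0,0,0,0,0,0.03,10, 0,0,0,0,0,0.03,10, 0,0,0,0,0,0.03,10, 0,0,0,0,0,0.016,10, 0,0,0,0,0,0,10]'; python3 -c "
from h import *
s=grab('scene');o=observe();p=o['position'];print(p,o['tool_rot'].round(3).tolist(),o['ft_force'].round(1))
a=cv2.resize(s['bgr'][90:250,290:420],None,fx=3.7,fy=3.7,interpolation=cv2.INTER_CUBIC);cv2.imwrite('pics/s7.png',a)
print([((proj(s,(p[0],p[1],z))-[290,90])*3.7).round() for z in(.186,.25,.30)])"
```

```text
time_s: 19.65
position: [0.588, 0.1985, 0.3233]
tool_rot: [[0.001, 1.0, 0.006], [1.0, -0.001, 0.001], [0.001, 0.006, -1.0]]
ft_force: [-0.2, -0.2, -1.1]
grip_width: 0.0139
[0.58767096 0.19859094 0.3211432 ] [[0.001, 1.0, 0.002], [1.0, -0.001, 0.0], [0.0, 0.002, -1.0]] [ 0.5  0.5 -1.1]
[array([281., 307.]), array([295., 228.]), array([307., 159.])]
```

View pics/s7.png

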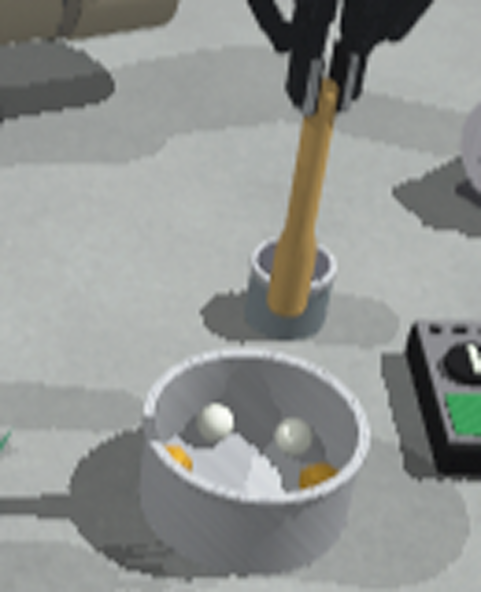

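All pieces are still in the bowl and rearranged: caps at (178,458) and (318,475), balls at (215,420) and (292,435). The stick is straight in the jaws. I'm carrying it back over the pipe.

```bash
python3 -m crank '[0,0,0,-0.001,-0.015,0,10, 0,0,0,-0.003,-0.03,0,10, 0,0,0,-0.003,-0.036,0,10, 0,0,0,-0.003,-0.036,0,10, 0,0,0,-0.003,-0.036,0,10, 0,0,0,-0.003,-0.036,0,10, 0,0,0,-0.003,-0.036,0,10, 0,0,0,-0.003,-0.036,0,10, 0,0,0,-0.003,-0.036,0,10, 0,0,0,-0.003,-0.036,0,10, 0,0,0,-0.002,-0.031,0,10, 0,0,0,-0.001,-0.015,0,10, 0,0,0,0,0,0,10, 0,0,0,0,0,-0.03,10, 0,0,0,0,0,-0.03,10, 0,0,0,0,0,-0.02,10, 0,0,0,0,0,0,10, 0,0,0,0,0,0,10]'; python3 -c "
from h import *
t=grab('top','t8');s=grab('scene');o=observe();p=o['position'];print(p,o['tool_rot'].round(3).tolist(),o['ft_force'].round(1))
a=cv2.resize(s['bgr'][130:250,160:270],None,fx=5,fy=5,interpolation=cv2.INTER_CUBIC);b=cv2.resize(t['bgr'][140:230,150:240],None,fx=3,fy=3,interpolation=cv2.INTER_CUBIC)
c=np.zeros((600,270,3),np.uint8);c[:270]=b
cv2.imwrite('pics/s8.png',np.hstack([a[:600,:530],c]))
print([((proj(s,(p[0],p[1],z))-[160,130])*5).round() for z in(.1,.11,.2,.25)],((proj(s,(.5555,-.178,.085))-[160,130])*5).round())"
```

```text
time_s: 21.5
position: [0.5571, -0.1789, 0.2406]
tool_rot: [[-0.001, 1.0, 0.0], [1.0, 0.001, -0.0], [-0.0, 0.0, -1.0]]
ft_force: [0.6, 0.2, -1.1]
grip_width: 0.0135
[ 0.55740088 -0.17938761  0.24144309] [[-0.001, 1.0, 0.002], [1.0, 0.001, -0.001], [-0.001, 0.002, -1.0]] [-0.4 -0.5 -1.8]
[array([268., 398.]), array([266., 383.]), array([242., 245.]), array([227., 159.])] [274. 416.]
```

View pics/s8.png

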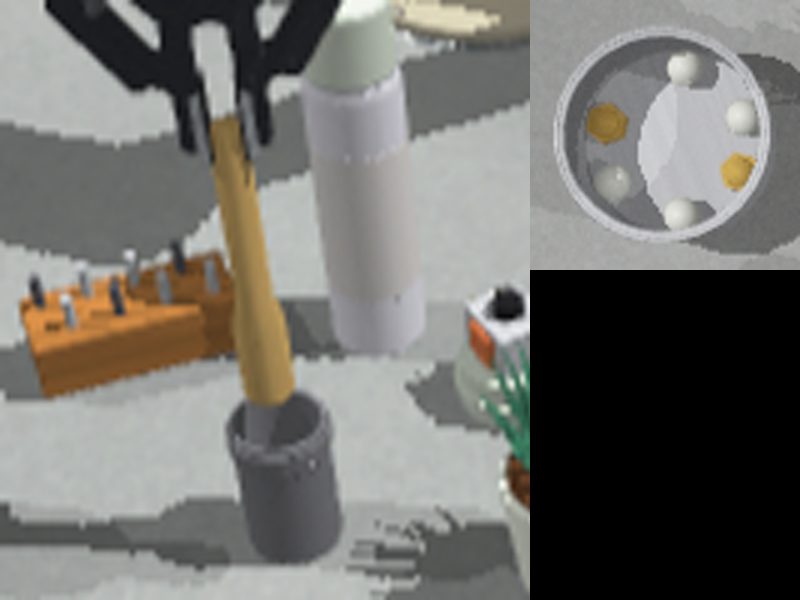

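The right inset shows all six pieces well away from where they started and inside the bowl. Left, the foot (268,400) is over the pipe mouth (280,428), slightly low in y, so I'm shifting 3 mm and lowering.

```bash
python3 -m crank '[0,0,0,0.001,0.003,0,10, 0,0,0,0,0,-0.01,10, 0,0,0,0,0,-0.015,10, 0,0,0,0,0,-0.015,10, 0,0,0,0,0,0,10]'
```

```text
time_s: 22.1
position: [0.5571, -0.1761, 0.1977]
tool_rot: [[-0.0, 1.0, -0.004], [1.0, 0.0, 0.002], [0.002, -0.004, -1.0]]
ft_force: [-0.0, -0.3, -0.9]
grip_width: 0.0134
```

Foot is inside the pipe mouth with no contact force. Continuing down.

```bash
python3 -m crank '[0,0,0,0,0,-0.015,10, 0,0,0,0,0,-0.015,10, 0,0,0,0,0,-0.015,10, 0,0,0,0,0,-0.008,10, 0,0,0,0,0,-0.004,10, 0,0,0,0,0,0,10]'
```

```text
time_s: 22.7
position: [0.558, -0.1767, 0.143]
tool_rot: [[-0.0, 1.0, 0.0], [1.0, 0.0, 0.0], [0.0, 0.0, -1.0]]
ft_force: [-0.3, 1.1, -0.5]
grip_width: 0.0137
```

```bash
python3 -m crank '[0,0,0,0,0,-0.002,10, 0,0,0,0,0,-0.001,10, 0,0,0,0,0,0,20, 0,0,0,0,0,0,30, 0,0,0,0,0,0,45, 0,0,0,0,0,0,60, 0,0,0,0,0,0,60, 0,0,0,0,0,0.02,60, 0,0,0,0,0,0.03,60, 0,0,0,0,0,0.03,80, 0,0,0,0,0,0.04,100, 0,0,0,0,0,0.03,100, 0,0,0,0,0,0,100]'; python3 -c "
from h import *
t=grab('top');s=grab('scene');o=observe();p=o['position'];print(p,o['tool_rot'][:,2].round(3))
for c,st in blobs(s,(180,100,270,220),(0,0,180),(180,60,255),100): print(c,st,onz(s,*c,.235))
a=cv2.resize(s['bgr'][90:250,150:290],None,fx=3.7,fy=3.7,interpolation=cv2.INTER_CUBIC)
cv2.imwrite('pics/s9.png',a)
print(((proj(s,(.4015,-.118,.235))-[150,90])*3.7).round())
"
```

```text
time_s: 24.0
position: [0.5589, -0.1771, 0.2945]
tool_rot: [[-0.0, 1.0, 0.008], [1.0, 0.0, -0.004], [-0.004, 0.008, -1.0]]
ft_force: [-0.1, -0.2, 0.4]
grip_width: 0.0855
[ 0.55786853 -0.17661414  0.2898344 ] [ 0. -0. -1.]
[196.68484848 136.13333333] [ 180  114   40   42 1155] [ 0.4255 -0.198   0.235 ]
[252.06695464 166.05831533] [ 228  123   42   76 1389] [ 0.5729 -0.0757  0.235 ]
[213.08333333 176.87938596] [197 164  28  25 456] [ 0.5959 -0.1657  0.235 ]
[235.65601966 211.13513514] [218 202  44  18 407] [ 0.7144 -0.1265  0.235 ]
[194.40418118 213.54355401] [180 206  31  14 287] [ 0.7062 -0.2089  0.235 ]
[287. 140.]
```

View pics/s9.png

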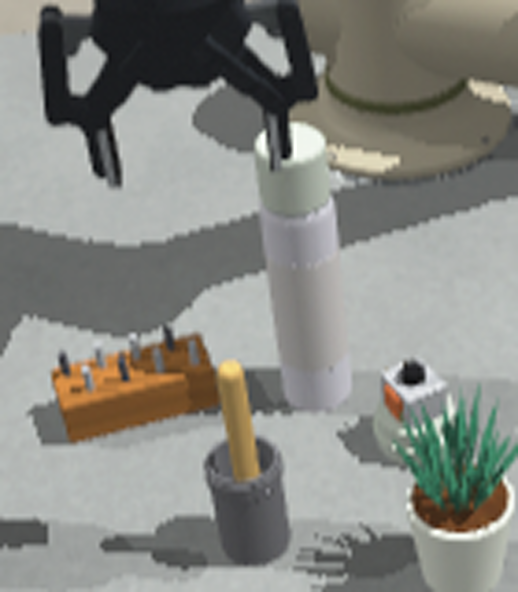

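The stick stands in the pipe (crop 235,420) and the can's cap top (291,142) is where I expected, about (0.402,-0.117). Now fetching the can.

```bash
python3 -m crank '[0,0,0,-0.015,0.006,0,100, 0,0,0,-0.03,0.011,0,100, 0,0,0,-0.035,0.013,0,100, 0,0,0,-0.035,0.014,0,100, 0,0,0,-0.03,0.011,0,100, 0,0,0,-0.011,0.005,0,100, 0,0,0,0,0,0,100, 0,0,0,0,0,-0.02,100, 0,0,0,0,0,-0.03,100, 0,0,0,0,0,-0.02,100, 0,0,0,0,0,-0.01,100, 0,0,0,0,0,0,100]' 50
```

```text
time_s: 25.3
position: [0.4022, -0.1168, 0.2087]
tool_rot: [[-0.0, 1.0, -0.002], [1.0, 0.0, 0.002], [0.002, -0.002, -1.0]]
ft_force: [0.4, 0.4, 1.4]
grip_width: 0.0855
```

```bash
python3 -m crank '[0,0,0,0,0,0,55, 0,0,0,0,0,0,45, 0,0,0,0,0,0,45, 0,0,0,0,0,0,45, 0,0,0,0,0,0,45, 0,0,0,0,0,0,45, 0,0,0,0,0,0.005,45, 0,0,0,0,0,0.01,45, 0,0,0,0,0,0.015,45, 0,0,0,0.005,-0.005,0,45, 0,0,0,0.015,-0.01,0,45, 0,0,0,0.02,-0.01,0,45, 0,0,0,0.02,-0.01,0,45, 0,0,0,0.02,-0.01,0,45, 0,0,0,0.01,-0.005,0,45, 0,0,0,0,0,0,45]' 50; python3 -c "
from h import *
s=grab('scene');o=observe();p=o['position'];print(p,o['tool_rot'][:,2].round(3))
a=cv2.resize(s['bgr'][100:250,150:290],None,fx=3.7,fy=3.7,interpolation=cv2.INTER_CUBIC)
cv2.imwrite('pics/s10.png',a)"
```

```text
time_s: 26.9
position: [0.4926, -0.1672, 0.2391]
tool_rot: [[-0.0, 1.0, -0.001], [1.0, 0.0, 0.001], [0.001, -0.001, -1.0]]
ft_force: [-0.3, -0.9, -2.6]
grip_width: 0.0468
[ 0.49178462 -0.16662396  0.23930372] [-0.001  0.001 -1.   ]
```

I've used up the picture limit. Weight, grip width and pose all match the first lift, so I'm setting the can down and retreating.

```bash
python3 -m crank '[0,0,0,0,0,-0.015,45, 0,0,0,0,0,-0.01,45, 0,0,0,0,0,-0.004,45, 0,0,0,0,0,-0.001,45, 0,0,0,0,0,0,50, 0,0,0,0,0,0,60, 0,0,0,0,0,0,80, 0,0,0,0,0,0,100, 0,0,0,0,0,0,100, 0,0,0,0,0,0.02,100, 0,0,0,0,0,0.03,100, 0,0,0,0,0,0.04,100, 0,0,0,-0.03,0.04,0.03,100, 0,0,0,-0.03,0.04,0,100, 0,0,0,-0.03,0.04,0,100, 0,0,0,-0.03,0.04,0,100, 0,0,0,-0.03,0.04,0,100, 0,0,0,0,0.045,0,100, 0,0,0,0,0.045,0,100, 0,0,0,0,0,0,100]'
```

```text
time_s: 28.95
position: [0.345, 0.1218, 0.3259]
tool_rot: [[-0.008, 1.0, 0.001], [1.0, 0.008, 0.001], [0.001, 0.001, -1.0]]
ft_force: [-0.7, -0.8, 0.4]
grip_width: 0.0854
```

```bash
python3 -m crank '[0,0,0,-0.015,0.045,0,100, 0,0,0,-0.015,0.045,0,100, 0,0,0,-0.015,0.045,0,100, 0,0,0,-0.015,0.045,0,100, 0,0,0,-0.015,0.045,0,100, 0,0,0,0,0,0,100, 0,0,0,0,0,0,100]'; python3 - <<'E'
from h import *
from ax import axis
t=grab("top");s=grab("scene");print(observe()["position"])
a=cv2.imread("pics/top0.png")
d=cv2.absdiff(a,t["bgr"]).max(2)
for n,b in dict(can=(345,200,400,245),bowlrim=(150,140,240,230),plant=(275,145,320,190),pump=(285,215,322,252),cleaner=(450,195,510,235),driver=(248,124,342,146),meter=(86,175,136,248),block=(365,250,428,286)).items():
    x0,y0,x1,y1=b; print(n,"changed px",int((d[y0:y1,x0:x1]>60).sum()))
def show(l,dd,box,lo,hi,z,am):
    for c,st in blobs(dd,box,lo,hi,am): print(l,c.round(1),st,onz(dd,*c,z))
show("cap",t,(345,200,400,245),(0,0,205),(180,40,255),.235,100)
show("capS",s,(190,135,230,180),(0,0,190),(180,60,255),.235,50)
show("stick",t,(352,180,388,212),(8,60,60),(28,255,255),.17,8)
show("brass",t,(160,150,230,220),(10,110,60),(30,255,255),.034,30)
g=cv2.cvtColor(t["bgr"],cv2.COLOR_BGR2GRAY)[140:230,150:240]
q=cv2.HoughCircles(cv2.resize(g,None,fx=4,fy=4,interpolation=cv2.INTER_CUBIC),cv2.HOUGH_GRADIENT,1,200,param1=120,param2=20,minRadius=112,maxRadius=168)[0][0]/4
print("bowl",q+[150,140,0],onz(t,q[0]+150,q[1]+140,.08))
axis({'top':(352,180,388,212),'scene':(205,187,230,225)})
E
```

```text
time_s: 29.65
position: [0.2711, 0.3428, 0.3253]
tool_rot: [[-0.002, 1.0, -0.0], [1.0, 0.002, -0.001], [-0.001, -0.0, -1.0]]
ft_force: [-0.8, -1.2, -0.2]
grip_width: 0.0854
[0.27180343 0.34170499 0.32564457]
can changed px 0
bowlrim changed px 801
plant changed px 0
pump changed px 0
cleaner changed px 0
driver changed px 0
meter changed px 0
block changed px 0
cap [371.2 223.7] [359 212  25  24 451] [ 0.4908 -0.1678  0.235 ]
capS [210.4 150.6] [201 145  20  12 198] [ 0.4943 -0.1669  0.235 ]
stick [362.9 193.6] [354 187  20  15 197] [ 0.5524 -0.1636  0.17  ]
brass [175.2 180.7] [169 175  14  13 126] [0.5932 0.2445 0.034 ]
brass [218.6 196.4] [214 191  11  12  92] [0.5568 0.1448 0.034 ]
bowl [193.875      184.375       32.65000153] [0.5804 0.1935 0.08  ]
top 196 (np.float32(363.02042), np.float32(193.54082)) (np.float32(0.9033577), np.float32(-0.428888)) [354 187  20  15 196]
scene 246 (np.float32(213.85773), np.float32(203.09756)) (np.float32(0.16693294), np.float32(0.98596823)) [208 187  13  33 246]
0.02 [ 0.5576 -0.176 ]
0.085 [ 0.5578 -0.176 ]
0.145 [ 0.558  -0.1759]
0.171 [ 0.5581 -0.1759]
```

Everything checks out, so I'm handing the job in.

```bash
python3 -c "
from rig import *
print(close_job())"
```

```text
the job is handed in; nothing more can be done
None
```

The stir is done and the job is handed in at about 30 s of the 72 s allowed; the hand-in gives no verdict.

I stood the spray can aside at about (0.40, -0.12), roughly 165 mm from the pipe. I then drew out the stick and stirred a little over three laps at about 36 mm radius, with the foot about 7 mm above the bowl's floor. Afterwards I stood the stick back in the pipe and the can back in its place.

**Last checks, from both cameras with the arm clear:**
- **Stick:** it stands vertical in the pipe, within about 3 mm of the pipe's centre.
- **Spray can:** it is within about 1 mm of where it started.
- **Bowl:** it has not moved by more than about 1 mm. A picture taken after stirring showed all six stones and caps inside it, well away from where they lay.
- **Other things on the bench:** the plant, cleaner, meter, driver, pump and bit block show no change in the top view. I did not check the grease tin, which is fixed.

**Limits and disagreements:**
- **No picture of the can going back:** I had used all 12 views, so I checked that set-down by numbers alone: lifted weight, grip width and the cap's position in both views.
- **Pipe position:** the two cameras disagreed by several millimetres along x. The stick still went in without noticeable force.
- **Grip width:** it read about 3 mm under the true diameters throughout, both on the can's cap and on the stick.

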